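# Drive the die plug out of the clay extruder barrel

### The arm

A 6-joint arm with a two-finger parallel gripper is mounted at the origin on a cart in front of the work surface, level with it; the furniture and walls round the work are solid. World frame = base frame: x ahead of the robot, y to its left, z up, the work surface at z = 0. Lengths are in m, angles in degrees, forces in N, time in s.
With the tool pointing down it reaches from about 0.325 to 0.775 m from the base axis. Payload 9.3 kg.
Tool frame: the origin (TCP) lies between the finger pads; the fingertips stand 11 mm ahead of it and the grasp point (between the pads) lies 8 mm behind it; z points along the fingers, y is the line along which they close (so a half turn about z gives the same grasp; the last joint's range is limited). The gripper opens to 85 mm and grips with 20 to 120 N. Pads are 22 mm wide; open, the fingers measure 114 mm over their backs; the gripper's body (76 mm by 85 mm) begins 54 mm behind the grasp point. The pads swing forward as they close: fully open they stand 13 mm farther back than shut.
Start: joints at [-80.993, 14.817, 1.232, 76.415, 0, 81.257], TCP at [0.168, -0.524, 0.242] pointing down, gripper open.
Joint ranges: [-174.27, 174.27], [-52.1, 104.24], [-59.71, 78.15], [-110.17, 111.67], [-87.03, 83.33], [-180, 180]. Speed limits (degrees/s): [127.2, 127.2, 159.86, 180, 180, 180].

### API

Orientations are given as [roll, pitch, yaw] about the fixed x, y, z axes, in that order (R = Rz(yaw) Ry(pitch) Rx(roll)).
In Python, from plant import get_obs, grab_frame, get_calibration, sign_off gives the robot as it stands.
- The arm moves only by the tool move_arm, never from a script. Its argument "moves" is a list of rows, each an object of numbers: "x", "y", "z": the shift along the world's x, y, z in mm; "wx", "wy", "wz": the turn, a rotation vector about the world's x, y, z in rad. In form: [{"x": .., "y": .., "z": .., "wx": .., "wy": .., "wz": ..}, ...]. A call has 1 to 20 rows; each row shifts and turns the commanded pose from where the row before left it; what a row does not reach is not made up. A row lasts 1/12 s, in which the tool goes at most 41.7 mm and 7.16 degrees, less where a joint would pass 70% of its speed; a pose out of reach is approached as far as the arm can. A call is refused whole if a number of a shift passes 41.7 or a number of a turn 0.125, either way. A call with a gripper value outside its range is refused whole. "gripper" is the opening, from 0 (shut) to 1 (fully open), set as the call begins (left out, the last holds). The fingers move at their own pace and stop on an object; "newtons" is the grip in N (left out, the last holds). Time passes only in rows, so rows that do not move let the fingers close. It gives the time, the measured TCP pose, the force, the opening and the grip force at its end, in the units of the state.
- get_obs(): the state, without advancing time (a new reading comes with each control period).
- grab_frame(name): name is "scene" or "top"; returns (picture, depth): 480x640x3 uint8, blue, green, red; 480x640 float32, m along the optical axis (not along the pixel's ray), 0 where there is no reading.
- get_calibration(name): a dict with "fx", "fy", "cx", "cy" (pixels), "R" (3x3) and "t" (3): a world point X has camera coordinates R X + t. Camera axes: x right, y down, z forward; pixel columns grow to the right and rows downward; lengths in m; the calibration is good to about 2 mm. A picture is of the moment at which its call begins. get_calibration takes no time and is no camera call.
- sign_off(): hands the job in; it is judged then, once.
The state is a dict: "clock": time; "q": joint angles; "joint_velocities": joint speeds; "effort": joint torques, N m; "position": TCP position; "eef_rot": TCP orientation; "wrist_force": force on the tool from outside, world axes, zero at the start; "torque": the same for the moment, N m; "finger_gap": finger opening in m; "gripper_force": force on a finger pad.
Only numpy, scipy, OpenCV 4.12 (cv2) and the standard library are available. Lean on these libraries where they do the work, as an engineer would, in place of code of your own. Each camera call takes 0.05 s, during which the arm holds its last target. There are 200 camera calls.

### The job

A wooden plug is stuck inside the upright steel barrel of the small clay extruder stand. Take the long push rod (the one with the straight handle) out of the wooden rack, put it down the barrel from above and press until its collar sits on the barrel's rim and the plug has dropped out onto the stand's base board; then let go and leave the rod standing in the barrel. Leave the short tamper with the round knob in the rack and do not knock over the cups and the jar.

Things in the scene. Friction and masses are not known exactly. Their poses are not given: they have to be found in the camera images.
- stand: extruder stand, fixed: wooden base board 130x130x12 mm with an 8 mm lip round it, four steel posts, an aluminium top plate 130x130 mm (142 mm up, nuts to 149) through which a vertical steel barrel runs. Barrel: 52 mm outside, bore 34 mm, open at both ends, from 75 mm to 160 mm above the table. Three spring balls near its lower end hold the plug and yield. Origin: on the barrel's axis, on the table; z up
- barrel_mouth (a point): centre of the barrel's upper rim, on its axis, 160 mm above the table
- plug: dark wooden plug, a disc 31 mm across and 20 mm high with a chamfered lower edge, 0.05 kg, seated on the spring balls in the lower part of the barrel, its underside about 83 mm above the table. Origin: centre of its underside, z up. A downward push of roughly 5 to 20 N drives it past the balls; once its top is below the barrel (under 75 mm) it falls 40 mm or so onto the base board, whose top is 12 mm above the table
- rack: wooden rack, fixed: a board 90x230 mm, 14 mm thick, its top 125 mm above the table, on two side panels. Two through holes 26 mm wide lie on its long axis (its y), 55 mm either side of the middle; one rod hangs in each by its collar. Either rod may be in either hole. Origin: under its middle, on the table; x across the board, y along it
- push_rod: long push rod of plain wood, 0.15 kg, round: a shank 20 mm across and 100 mm long, above it a collar 50 mm across and 10 mm thick, above that a straight round handle 28 mm across and 65 mm high (175 mm overall). It hangs in the rack, tip about 25 mm above the table. Origin: centre of the tip of the shank; z runs up the rod to the handle. Lift it straight up; carry its tip over 180 mm above the table to clear the tamper and the barrel
- push_rod_collar (a point): point on the push rod's axis at the underside of its collar, 100 mm above its tip; with the rod fully home it lies at the barrel's mouth
- tamper: short tamper of the same wood, to be left in the rack: shank 20 mm across and only 45 mm long, the same 50 mm collar, and above it a low round knob 42 mm wide (90 mm overall); as it hangs, its top is 170 mm above the table. Origin: centre of the tip of the shank, z up
- banding_wheel: bystander, fixed: potter's banding wheel with clay trimmings and a thin modelling tool on it, a round metal disc 194 mm across, its top 113 mm above the table (the tool and trimmings to about 130 mm), standing between the stand and the rack; origin: on its axis, on the table
- pinch_cup: bystander: small grey cup, 62 mm wide, 60 mm high; origin under its base
- bisque: bystander: reddish fired cup, 72 mm wide, 80 mm high; origin under its base
- jar_a: bystander: closed plastic glaze jar, 48 mm wide, 68 mm high; origin under its base
Things that resemble listed ones, but are neither listed nor needed, are in the scene too. Leave any pink or yellow look-alike of the push_rod alone.

How it is judged (in metres and radians):
On the way, in this order (a step that is already met when the one before it is completed fails the run):
1. the push rod's tip is inside the barrel, the plug still seated in it (horizontal distance between push_rod and barrel_mouth below 0.012 m and z of push_rod in the frame of stand below 0.15 m and z of plug in the frame of stand above 0.078 m), for 0.1 s.
2. the plug has been driven out of the barrel's lower end by the rod (z of plug in the frame of stand below 0.05 m and horizontal distance between push_rod and barrel_mouth below 0.012 m and z of push_rod in the frame of stand below 0.095 m), for 0.1 s.
At the end, for the whole second after the job is handed in: the plug lies at rest on the stand's base board under the barrel (within 75 mm of its axis); the push rod stands in the barrel, fully home: its collar's underside within 12 mm of the centre of the barrel's mouth, within 10 degrees of upright, at rest and released; the tamper still hangs in the rack (z of plug in the frame of stand between 0.005 and 0.05 m and horizontal distance between plug and stand below 0.075 m and linear speed of each of plug, push_rod below 0.03 m/s and distance between push_rod_collar and barrel_mouth below 0.012 m and angle between push_rod's own z axis and vertical below 0.17 rad and horizontal distance between tamper and rack below 0.075 m and height (world z) of tamper above 0.07 m); the robot touches nothing.
It fails at once if the tamper is lifted out of the rack (height (world z) of tamper above 0.115 m or distance of tamper from where it was at the start of the episode above 0.04 m).
It fails at once if a cup or the jar is knocked over (angle between any of pinch_cup, bisque, jar_a's own z axis and vertical above 0.7 rad).
It also fails if it takes over 51 s, if anything falls off the work surface, if the arm or the gripper's body presses on something with over 40 N, if the wrist force passes 120 N, or if a joint passes its speed limit or range.

## Working session

There is one attempt and no reset: what is moved stays moved. The work goes in short steps, Python scripts to look and compute and a tool call to move; the robot and the scene stay as the last step left them, time stands still between calls to the robot, and variables do not carry over. Pictures are saved under pics/ and viewed, at most 10 in all, crops included, and the job is handed in when it is done.

Besides the shell and the picture viewer there is one more tool, called after "Emit:" as name(argument=value, ...) on one line, values as JSON. move_arm: Moves the arm, as the interface text tells. Its arguments: {"type":"object","properties":{"moves":{"type":"array"},"gripper":{"type":"number"},"newtons":{"type":"number"}},"required":["moves"]}

```bash
mkdir -p pics
python3 - <<'E'
from plant import *
import cv2,numpy as np
o=get_obs();print({k:np.round(v,3) for k,v in o.items()})
for n in("scene","top"):
    p,d=grab_frame(n);cv2.imwrite(f"pics/{n}0.png",p);np.savez(f"{n}0.npz",p=p,d=d)
    c=get_calibration(n);print(n,c,-np.array(c["R"]).T@np.array(c["t"]))
E
```

```text
{'clock': np.float64(0.0), 'q': array([-8.0992e+01,  1.4851e+01,  1.1890e+00,  7.6415e+01,  2.0000e-03,
        8.1256e+01]), 'joint_velocities': array([-0.051,  0.086, -0.039, -0.047,  0.066, -0.042]), 'effort': array([ 3.0000e-03, -5.5564e+01,  3.4453e+01,  1.4000e-02, -0.0000e+00,
        0.0000e+00]), 'position': array([ 0.168, -0.524,  0.242]), 'eef_rot': array([-1.79924e+02, -1.40000e-02,  1.77520e+01]), 'wrist_force': array([-0.194, -0.901,  0.098]), 'torque': array([-0.019,  0.043,  0.023]), 'gripper_force': np.float64(0.0), 'finger_gap': np.float64(0.086)}
scene {'fx': 545.3173726341977, 'fy': 545.3173726341977, 'cx': 316.1169184148596, 'cy': 233.6821205294332, 'R': array([[-0.97827442, -0.20651778,  0.01815399],
       [-0.16224169,  0.70813118, -0.68718837],
       [ 0.12906121, -0.67520414, -0.72625241]]), 't': array([0.58505755, 0.16680589, 1.41387055])} [0.41693386 0.95735558 1.13083284]
top {'fx': 625.1644792058975, 'fy': 625.1644792058975, 'cx': 321.1200033258522, 'cy': 238.6494190808616, 'R': array([[ 2.50938847e-02, -9.99677850e-01,  3.80706974e-03],
       [-9.87874623e-01, -2.53808985e-02, -1.53165070e-01],
       [ 1.53212355e-01,  8.25990287e-05, -9.88193284e-01]]), 't': array([-0.00999936,  0.61265512,  1.3851912 ])} [0.39324897 0.00543919 1.46271208]
```

View pics/scene0.png

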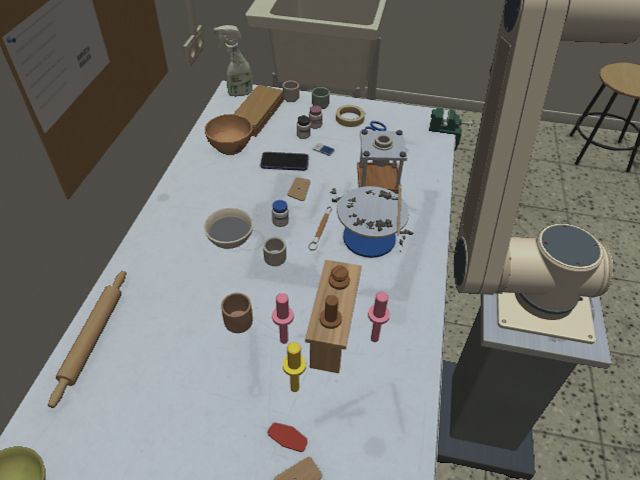

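View pics/top0.png

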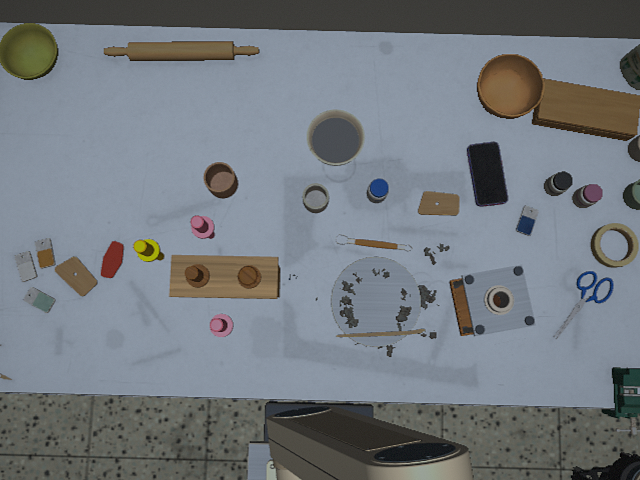

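The scene view shows the long rod in the rack's near hole at (331,310), the tamper at (340,275), and the barrel at (383,142). In the top view the rod is at (197,275), the tamper at (249,277) and the barrel mouth at (500,299). I'll measure these using the depth data.

```bash
cat > h.py <<'E'
import numpy as np,cv2
from plant import get_calibration
def cloud(n,d):
    c=get_calibration(n);v,u=np.mgrid[:480,:640]
    C=np.stack([(u-c["cx"])/c["fx"]*d,(v-c["cy"])/c["fy"]*d,d],-1)
    W=(C-np.array(c["t"]))@np.array(c["R"]);W[d==0]=np.nan
    return W
def ray(n,u,v,z):
    c=get_calibration(n);R=np.array(c["R"]);o=-R.T@c["t"]
    r=R.T@[(u-c["cx"])/c["fx"],(v-c["cy"])/c["fy"],1];return o+r*(z-o[2])/r[2]
def circ(W,lo,hi,x0,x1,y0,y1):
    m=(W[...,2]>lo)&(W[...,2]<hi)&(W[...,0]>x0)&(W[...,0]<x1)&(W[...,1]>y0)&(W[...,1]<y1)
    P=W[m]
    if len(P)<5: return len(P)
    c,r=cv2.minEnclosingCircle(P[:,:2].astype(np.float32))
    return len(P),np.round(c,4),round(r,4),np.round(np.median(P,0),4)
E
python3 - <<'E'
from h import *
for n in("top","scene"):
    W=cloud(n,np.load(n+"0.npz")["d"])
    b=ray("top",197,275,.2);t=ray("top",249,277,.17);s=ray("top",500,299,.16)
    print(n,b,t,s)
    f=lambda p,lo,hi,r:print(circ(W,lo,hi,p[0]-r,p[0]+r,p[1]-r,p[1]+r))
    f(b,.19,.21,.05);f(b,.13,.142,.04);f(t,.155,.18,.05);f(s,.1545,.166,.05);f(s,.135,.146,.12)
    m=(W[...,2]>.118)&(W[...,2]<.13)&(abs(W[...,0]-b[0])<.08)&(abs(W[...,1]-(b[1]+t[1])/2)<.14)
    print(cv2.minAreaRect(W[m][:,:2].astype(np.float32)))
    m=(W[...,2]>.136)&(W[...,2]<.147)&(abs(W[...,0]-s[0])<.1)&(abs(W[...,1]-s[1])<.1)
    print(cv2.minAreaRect(W[m][:,:2].astype(np.float32)))
E
```

```text
top [0.50813656 0.25483272 0.2       ] [0.50945572 0.15290533 0.17      ] [ 0.47780134 -0.36956481  0.16      ]
(156, array([0.5133, 0.267 ]), 0.0142, array([0.5132, 0.2659, 0.1999]))
(309, array([0.5137, 0.2544]), 0.051, array([0.5076, 0.2543, 0.1347]))
(297, array([0.5142, 0.1567]), 0.0209, array([0.5134, 0.1557, 0.1671]))
(311, array([ 0.4771, -0.371 ]), 0.0269, array([ 0.4769, -0.3723,  0.1613]))
(2442, array([ 0.4782, -0.3713]), 0.0909, array([ 0.4759, -0.3678,  0.1429]))
((0.49542146921157837, 0.2124166339635849), (0.1282847374677658, 0.23184528946876526), 0.5782753229141235)
((0.47763508558273315, -0.37153491377830505), (0.1303984373807907, 0.1324177086353302), 11.469361305236816)
scene [0.50813656 0.25483272 0.2       ] [0.50945572 0.15290533 0.17      ] [ 0.47780134 -0.36956481  0.16      ]
(127, array([0.5129, 0.2701]), 0.016, array([0.5104, 0.272 , 0.1972]))
(209, array([0.5103, 0.2696]), 0.0259, array([0.5083, 0.2791, 0.1334]))
(200, array([0.5106, 0.1608]), 0.0212, array([0.511 , 0.1651, 0.1636]))
(103, array([ 0.4763, -0.3663]), 0.0291, array([ 0.474 , -0.3681,  0.1582]))
(961, array([ 0.4742, -0.3686]), 0.093, array([ 0.4746, -0.3539,  0.1407]))
((0.5115706920623779, 0.21325290203094482), (0.09056951850652695, 0.235492542386055), 0.37736085057258606)
((0.47471827268600464, -0.3681619167327881), (0.13089042901992798, 0.1389433890581131), 10.940235137939453)
```

Run:
```python
from h import *
W=cloud("top",np.load("top0.npz")["d"])
for u,v in((202,227),(221,325),(147,250)):
    P=W[v-16:v+17,u-16:u+17].reshape(-1,3);P=P[np.isfinite(P[:,2])];z=P[:,2].max();print(z,np.median(P[P[:,2]>z-.01],0))
```

```text
0.18350265694839737 [0.62218176 0.2659193  0.17640964]
0.18177525010998277 [0.410252   0.21404941 0.17590825]
0.1846861914643147 [0.56769603 0.38140413 0.17718312]
```

Emit:
move_arm(moves=[{"z": 20, "x": 20, "wz": 0.12}, {"z": 20, "x": 20, "y": 10, "wz": 0.12}, {"z": 20, "x": 25, "y": 20, "wz": 0.12}, {"z": 10, "x": 30, "y": 25, "wz": 0.12}, {"x": 30, "y": 25, "wz": 0.12}, {"x": 30, "y": 25, "wz": 0.12}, {"x": 30, "y": 25, "wz": 0.12}, {"x": 30, "y": 25, "wz": 0.12}, {"x": 30, "y": 25, "wz": 0.12}, {"x": 30, "y": 30, "wz": 0.12}, {"x": 30, "y": 35, "wz": 0.12}, {"x": 20, "y": 35, "wz": 0.12}, {"x": 20, "y": 35, "wz": 0.12}, {"y": 40, "wz": 0.12}, {"y": 40, "wz": 0.12}, {"y": 40, "wz": 0.12}, {"y": 40, "wz": 0.12}, {"y": 40, "wz": 0.12}, {"y": 40, "wz": 0.12}, {"y": 40, "wz": 0.12}], gripper=1)

```text
validation failed for argument at $.mo...
```

Emit:
move_arm(moves=[{"x": 20, "y": 0, "z": 20, "wx": 0, "wy": 0, "wz": 0.12}, {"x": 20, "y": 10, "z": 20, "wx": 0, "wy": 0, "wz": 0.12}, {"x": 25, "y": 20, "z": 20, "wx": 0, "wy": 0, "wz": 0.12}, {"x": 30, "y": 25, "z": 10, "wx": 0, "wy": 0, "wz": 0.12}, {"x": 30, "y": 25, "z": 0, "wx": 0, "wy": 0, "wz": 0.12}, {"x": 30, "y": 25, "z": 0, "wx": 0, "wy": 0, "wz": 0.12}, {"x": 30, "y": 25, "z": 0, "wx": 0, "wy": 0, "wz": 0.12}, {"x": 30, "y": 25, "z": 0, "wx": 0, "wy": 0, "wz": 0.12}, {"x": 30, "y": 25, "z": 0, "wx": 0, "wy": 0, "wz": 0.12}, {"x": 30, "y": 30, "z": 0, "wx": 0, "wy": 0, "wz": 0.12}, {"x": 30, "y": 35, "z": 0, "wx": 0, "wy": 0, "wz": 0.12}, {"x": 20, "y": 35, "z": 0, "wx": 0, "wy": 0, "wz": 0.12}, {"x": 20, "y": 35, "z": 0, "wx": 0, "wy": 0, "wz": 0.12}, {"x": 0, "y": 40, "z": 0, "wx": 0, "wy": 0, "wz": 0.12}, {"x": 0, "y": 40, "z": 0, "wx": 0, "wy": 0, "wz": 0.12}, {"x": 0, "y": 40, "z": 0, "wx": 0, "wy": 0, "wz": 0.12}, {"x": 0, "y": 40, "z": 0, "wx": 0, "wy": 0, "wz": 0.12}, {"x": 0, "y": 40, "z": 0, "wx": 0, "wy": 0, "wz": 0.12}, {"x": 0, "y": 40, "z": 0, "wx": 0, "wy": 0, "wz": 0.12}, {"x": 0, "y": 40, "z": 0, "wx": 0, "wy": 0, "wz": 0.12}], gripper=1)

```text
clock: 1.77
position: [0.5087, 0.0692, 0.3121]
eef_rot: [-180.0, -0.0, 155.6]
wrist_force: [1.4, -0.6, 0.0]
finger_gap: 0.0854
gripper_force: 0.0
```

Emit:
move_arm(moves=[{"x": 0, "y": 40, "z": 0, "wx": 0, "wy": 0, "wz": 0.11}, {"x": 0, "y": 40, "z": 0, "wx": 0, "wy": 0, "wz": 0.11}, {"x": 0, "y": 40, "z": 0, "wx": 0, "wy": 0, "wz": 0.11}, {"x": 0, "y": 40, "z": 0, "wx": 0, "wy": 0, "wz": 0.1}, {"x": 0, "y": 37, "z": 0, "wx": 0, "wy": 0, "wz": 0}, {"x": 0, "y": 0, "z": 0, "wx": 0, "wy": 0, "wz": 0}, {"x": 0, "y": 0, "z": 0, "wx": 0, "wy": 0, "wz": 0}, {"x": 0, "y": 0, "z": 0, "wx": 0, "wy": 0, "wz": 0}])

```text
clock: 2.43
position: [0.5091, 0.2642, 0.3118]
eef_rot: [-180.0, -0.0, 179.9]
wrist_force: [0.2, -0.6, 0.3]
finger_gap: 0.0855
gripper_force: 0.0
```

Run:
```python
from plant import *
from h import *
o=get_obs();print(o["position"],o["eef_rot"])
for n in("scene","top"):
    p,d=grab_frame(n);cv2.imwrite(f"pics/{n}1.png",p);np.savez(f"{n}1.npz",p=p,d=d)
    W=cloud(n,d);print(circ(W,.19,.203,.47,.56,.22,.31))
p=cv2.imread("pics/scene1.png")
cv2.imwrite("pics/s1c.png",cv2.resize(p[160:400,200:460],None,fx=2.5,fy=2.5,interpolation=3)[:600])
```

```text
[0.50907969 0.26421838 0.31181201] [-1.79963581e+02 -4.81166830e-02  1.79930554e+02]
(131, array([0.5116, 0.27  ]), 0.0152, array([0.5102, 0.273 , 0.1977]))
(55, array([0.5103, 0.2662]), 0.0128, array([0.5058, 0.265 , 0.1991]))
```

View pics/s1c.png

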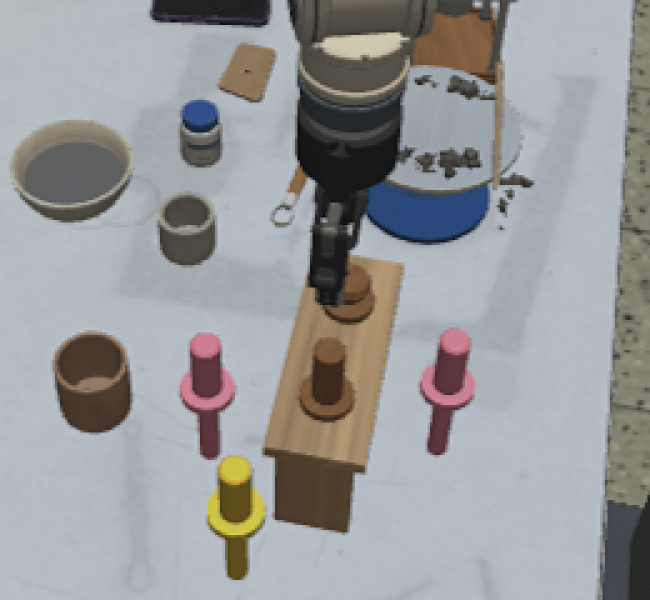

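The close view shows the gripper above the rack and the rod upright at crop (328,375), with nothing in the way of the descent. Next I'll correct by +3.5 mm in x and +4 mm in y, go down and grip.

Emit:
move_arm(moves=[{"x": 3.5, "y": 4, "z": -20, "wx": 0, "wy": 0, "wz": 0}, {"x": 0, "y": 0, "z": -30, "wx": 0, "wy": 0, "wz": 0}, {"x": 0, "y": 0, "z": -30, "wx": 0, "wy": 0, "wz": 0}, {"x": 0, "y": 0, "z": -30, "wx": 0, "wy": 0, "wz": 0}, {"x": 0, "y": 0, "z": -25, "wx": 0, "wy": 0, "wz": 0}, {"x": 0, "y": 0, "z": -15, "wx": 0, "wy": 0, "wz": 0}, {"x": 0, "y": 0, "z": 0, "wx": 0, "wy": 0, "wz": 0}, {"x": 0, "y": 0, "z": 0, "wx": 0, "wy": 0, "wz": 0}])

```text
clock: 3.2
position: [0.5129, 0.2671, 0.1624]
eef_rot: [-180.0, -0.0, 179.8]
wrist_force: [0.9, 0.4, 0.6]
finger_gap: 0.0854
gripper_force: 0.0
```

Emit:
move_arm(moves=[{"x": 0, "y": 0, "z": 0, "wx": 0, "wy": 0, "wz": 0}, {"x": 0, "y": 0, "z": 0, "wx": 0, "wy": 0, "wz": 0}, {"x": 0, "y": 0, "z": 0, "wx": 0, "wy": 0, "wz": 0}, {"x": 0, "y": 0, "z": 0, "wx": 0, "wy": 0, "wz": 0}, {"x": 0, "y": 0, "z": 0, "wx": 0, "wy": 0, "wz": 0}, {"x": 0, "y": 0, "z": 0, "wx": 0, "wy": 0, "wz": 0}, {"x": 0, "y": 0, "z": 0, "wx": 0, "wy": 0, "wz": 0}, {"x": 0, "y": 0, "z": 0, "wx": 0, "wy": 0, "wz": 0}, {"x": 0, "y": 0, "z": 0, "wx": 0, "wy": 0, "wz": 0}, {"x": 0, "y": 0, "z": 0, "wx": 0, "wy": 0, "wz": 0}], gripper=0, newtons=70)

```text
clock: 4.03
position: [0.513, 0.2685, 0.1631]
eef_rot: [180.0, 0.1, 179.9]
wrist_force: [-1.2, -0.4, 5.7]
finger_gap: 0.0262
gripper_force: 68.8
```

Emit:
move_arm(moves=[{"x": 0, "y": 0, "z": 10, "wx": 0, "wy": 0, "wz": 0}, {"x": 0, "y": 0, "z": 20, "wx": 0, "wy": 0, "wz": 0}, {"x": 0, "y": 0, "z": 25, "wx": 0, "wy": 0, "wz": 0}, {"x": 0, "y": 0, "z": 25, "wx": 0, "wy": 0, "wz": 0}, {"x": 0, "y": 0, "z": 25, "wx": 0, "wy": 0, "wz": 0}, {"x": 0, "y": 0, "z": 25, "wx": 0, "wy": 0, "wz": 0}, {"x": 0, "y": 0, "z": 25, "wx": 0, "wy": 0, "wz": 0}, {"x": 0, "y": 0, "z": 20, "wx": 0, "wy": 0, "wz": 0}, {"x": 0, "y": 0, "z": 0, "wx": 0, "wy": 0, "wz": 0}, {"x": 0, "y": 0, "z": 0, "wx": 0, "wy": 0, "wz": 0}])

```text
clock: 4.87
position: [0.5129, 0.2684, 0.3383]
eef_rot: [180.0, 0.1, 179.9]
wrist_force: [0.3, 0.1, -2.3]
finger_gap: 0.0266
gripper_force: 69.0
```

Run:
```python
from plant import *
from h import *
p,d=grab_frame("scene");cv2.imwrite("pics/s2c.png",cv2.resize(p[110:390,200:460],None,fx=2,fy=2,interpolation=3));np.savez("scene2.npz",p=p,d=d)
```

```text
(no output)
```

View pics/s2c.png

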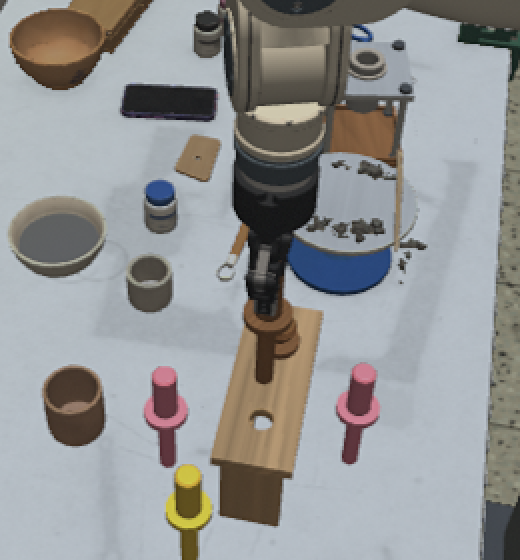

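The rod is held upright, with its tip at crop (264,382) and clear of the rack. The tamper is still hanging in its hole. Carrying it over to the barrel.

Emit:
move_arm(moves=[{"x": -2, "y": -15, "z": 5, "wx": 0, "wy": 0, "wz": 0}, {"x": -2, "y": -30, "z": 0, "wx": 0, "wy": 0, "wz": 0}, {"x": -2, "y": -36, "z": 0, "wx": 0, "wy": 0, "wz": 0}, {"x": -2, "y": -36, "z": 0, "wx": 0, "wy": 0, "wz": 0}, {"x": -2, "y": -36, "z": 0, "wx": 0, "wy": 0, "wz": 0}, {"x": -2, "y": -36, "z": 0, "wx": 0, "wy": 0, "wz": 0}, {"x": -2, "y": -36, "z": 0, "wx": 0, "wy": 0, "wz": 0}, {"x": -2, "y": -36, "z": 0, "wx": 0, "wy": 0, "wz": 0}, {"x": -2, "y": -36, "z": 0, "wx": 0, "wy": 0, "wz": 0}, {"x": -2, "y": -36, "z": 0, "wx": 0, "wy": 0, "wz": 0}, {"x": -2, "y": -36, "z": 0, "wx": 0, "wy": 0, "wz": 0}, {"x": -2, "y": -36, "z": 0, "wx": 0, "wy": 0, "wz": 0}, {"x": -2, "y": -36, "z": 0, "wx": 0, "wy": 0, "wz": 0}, {"x": -2, "y": -36, "z": 0, "wx": 0, "wy": 0, "wz": 0}, {"x": -2, "y": -36, "z": 0, "wx": 0, "wy": 0, "wz": 0}, {"x": -2, "y": -36, "z": 0, "wx": 0, "wy": 0, "wz": 0}, {"x": -2, "y": -36, "z": 0, "wx": 0, "wy": 0, "wz": 0}, {"x": -2, "y": -36, "z": 0, "wx": 0, "wy": 0, "wz": 0}, {"x": -1, "y": -18, "z": 0, "wx": 0, "wy": 0, "wz": 0}, {"x": 0, "y": 0, "z": 0, "wx": 0, "wy": 0, "wz": 0}])

```text
clock: 6.58
position: [0.4742, -0.3747, 0.3397]
eef_rot: [179.9, -0.2, 179.7]
wrist_force: [0.4, -0.2, -1.2]
finger_gap: 0.0267
gripper_force: 69.2
```

Emit:
move_arm(moves=[{"x": 0, "y": 0, "z": 0, "wx": 0, "wy": 0, "wz": 0}, {"x": 0, "y": 0, "z": 0, "wx": 0, "wy": 0, "wz": 0}, {"x": 0, "y": 0, "z": 0, "wx": 0, "wy": 0, "wz": 0}])

```text
clock: 6.83
position: [0.4756, -0.3697, 0.3423]
eef_rot: [180.0, -0.0, 179.9]
wrist_force: [0.4, 0.1, -1.3]
finger_gap: 0.0261
gripper_force: 69.2
```

Run:
```python
from plant import *
from h import *
print(get_obs()["position"])
p,d=grab_frame("scene");cv2.imwrite("pics/s3c.png",cv2.resize(p[60:190,320:450],None,fx=4,fy=4,interpolation=3));np.savez("scene3.npz",p=p,d=d)
p,d=grab_frame("top");np.savez("top3.npz",p=p,d=d)
```

```text
[ 0.47559965 -0.36968195  0.34233972]
```

View pics/s3c.png

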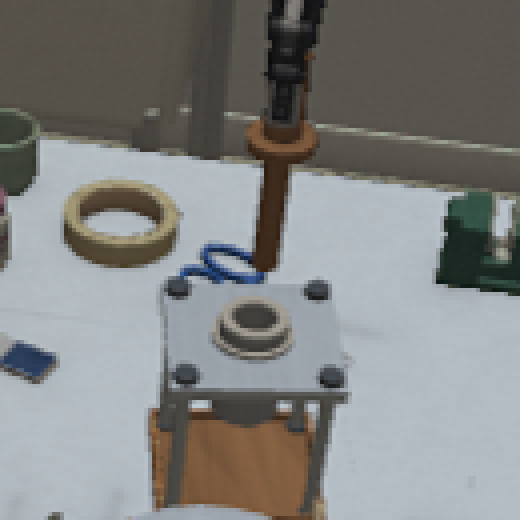

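Run:
```python
from h import *
c=get_calibration("scene")
def pr(X):
    k=np.array(c["R"])@X+c["t"];return np.round([(k[0]/k[2]*c["fx"]+c["cx"]-320)*4+2,(k[1]/k[2]*c["fy"]+c["cy"]-60)*4+2],1)
for z in(.204,.304): print("rod",z,pr(np.array([.4756,-.3697,z])))
for b in((.477,-.371),(.475,-.368)): print("mouth",pr(np.array([*b,.16])))
for (u,v,z) in((266,268,.204),(282,142,.304),(254,318,.16)):
    print(u,v,ray("scene",(u-2)/4+320,(v-2)/4+60,z))
W=cloud("scene",np.load("scene3.npz")["d"]);p=np.load("scene3.npz")["p"].astype(int)
m=(p[...,2]-p[...,0]>25)&(W[...,2]>.19)&(W[...,2]<.31)&(abs(W[...,0]-.475)<.04)&(abs(W[...,1]+.37)<.05)
for lo in np.arange(.2,.3,.02):
    s=m&(W[...,2]>lo)&(W[...,2]<lo+.02);P=W[s];
    if len(P):print(round(lo,2),len(P),P.mean(0),np.ptp(P[:,0]))
W0=W[(W[...,2]>.156)&(W[...,2]<.165)&(abs(W[...,0]-.475)<.04)&(abs(W[...,1]+.37)<.04)];print(len(W0),(W0.min(0)+W0.max(0))/2,W0.min(0),W0.max(0))
# ellipse of rim from both pictures
for n,(u0,v0) in(("scene",(383,139)),("top",(500,298))):
    g=cv2.cvtColor(np.load(n+"0.npz")["p"],cv2.COLOR_BGR2GRAY)[v0-16:v0+17,u0-16:u0+17]
    b=cv2.threshold(cv2.resize(g,None,fx=4,fy=4,interpolation=2),0,255,cv2.THRESH_BINARY_INV+cv2.THRESH_OTSU)[1]
    for k in cv2.findContours(b,cv2.RETR_LIST,cv2.CHAIN_APPROX_NONE)[0]:
        if len(k)>30:
            (x,y),ax,a=cv2.fitEllipse(k);print(n,ax,ray(n,(x-1.5)/4+u0-16,(y-1.5)/4+v0-16,.16))
```

```text
rod 0.204 [262.9 264.6]
rod 0.304 [278.9 144.1]
mouth [254.7 312.9]
mouth [256.9 315.7]
266 268 [ 0.47293923 -0.36610195  0.204     ]
282 142 [ 0.47382815 -0.37284065  0.304     ]
254 318 [ 0.47672986 -0.36470718  0.16      ]
0.2 19 [ 0.47346318 -0.36098883  0.21281615] 0.013065272966485741
0.22 33 [ 0.47418819 -0.36159642  0.22930969] 0.014970238097682886
0.24 34 [ 0.47448621 -0.3619823   0.24986787] 0.01533714618604276
0.26 32 [ 0.47354582 -0.36085325  0.26997319] 0.014325964255302082
0.28 26 [ 0.47465787 -0.35987534  0.28730671] 0.014741067281644926
83 [ 0.47524142 -0.36776348  0.16029019] [ 0.44976567 -0.39440705  0.15614139] [ 0.50071717 -0.34111992  0.16443899]
scene (11.94506549835205, 20.606807708740234) [ 0.51073144 -0.28755776  0.16      ]
scene (36.58858108520508, 72.71167755126953) [ 0.47504181 -0.33700074  0.16      ]
scene (27.05586814880371, 46.539695739746094) [ 0.47600469 -0.36621085  0.16      ]
scene (17.239858627319336, 21.547780990600586) [ 0.43780957 -0.40759551  0.16      ]
scene (31.744979858398438, 73.113037109375) [ 0.50381909 -0.42165642  0.16      ]
top (63.51845932006836, 66.6889877319336) [ 0.47723511 -0.37107934  0.16      ]
top (103.1952133178711, 113.815185546875) [ 0.47774989 -0.37280418  0.16      ]
```

The rod is vertical (its tip projects within a pixel of prediction) and is centred to about 2 mm, against a clearance of 7 mm. I'll shift +1.5 mm in x and go down to just above the plug.

Emit:
move_arm(moves=[{"x": 1.5, "y": 0, "z": -10, "wx": 0, "wy": 0, "wz": 0}, {"x": 0, "y": 0, "z": -12, "wx": 0, "wy": 0, "wz": 0}, {"x": 0, "y": 0, "z": -12, "wx": 0, "wy": 0, "wz": 0}, {"x": 0, "y": 0, "z": -10, "wx": 0, "wy": 0, "wz": 0}, {"x": 0, "y": 0, "z": -8, "wx": 0, "wy": 0, "wz": 0}, {"x": 0, "y": 0, "z": -8, "wx": 0, "wy": 0, "wz": 0}, {"x": 0, "y": 0, "z": -10, "wx": 0, "wy": 0, "wz": 0}, {"x": 0, "y": 0, "z": -10, "wx": 0, "wy": 0, "wz": 0}, {"x": 0, "y": 0, "z": -8, "wx": 0, "wy": 0, "wz": 0}, {"x": 0, "y": 0, "z": 0, "wx": 0, "wy": 0, "wz": 0}, {"x": 0, "y": 0, "z": 0, "wx": 0, "wy": 0, "wz": 0}])

```text
clock: 7.85
position: [0.4771, -0.3706, 0.2539]
eef_rot: [180.0, -0.0, 179.9]
wrist_force: [0.1, -0.4, -0.9]
finger_gap: 0.0266
gripper_force: 69.2
```

Emit:
move_arm(moves=[{"x": 0, "y": 0, "z": -5, "wx": 0, "wy": 0, "wz": 0}, {"x": 0, "y": 0, "z": -4, "wx": 0, "wy": 0, "wz": 0}, {"x": 0, "y": 0, "z": -4, "wx": 0, "wy": 0, "wz": 0}, {"x": 0, "y": 0, "z": -4, "wx": 0, "wy": 0, "wz": 0}, {"x": 0, "y": 0, "z": -4, "wx": 0, "wy": 0, "wz": 0}, {"x": 0, "y": 0, "z": -4, "wx": 0, "wy": 0, "wz": 0}, {"x": 0, "y": 0, "z": -4, "wx": 0, "wy": 0, "wz": 0}, {"x": 0, "y": 0, "z": -4, "wx": 0, "wy": 0, "wz": 0}, {"x": 0, "y": 0, "z": 0, "wx": 0, "wy": 0, "wz": 0}, {"x": 0, "y": 0, "z": 0, "wx": 0, "wy": 0, "wz": 0}], newtons=100)

```text
clock: 8.68
position: [0.4771, -0.3706, 0.2207]
eef_rot: [180.0, -0.0, 179.9]
wrist_force: [0.0, -0.0, -1.0]
finger_gap: 0.0259
gripper_force: 98.4
```

Emit:
move_arm(moves=[{"x": 0, "y": 0, "z": -4, "wx": 0, "wy": 0, "wz": 0}, {"x": 0, "y": 0, "z": -4, "wx": 0, "wy": 0, "wz": 0}, {"x": 0, "y": 0, "z": -4, "wx": 0, "wy": 0, "wz": 0}, {"x": 0, "y": 0, "z": -4, "wx": 0, "wy": 0, "wz": 0}, {"x": 0, "y": 0, "z": -3, "wx": 0, "wy": 0, "wz": 0}, {"x": 0, "y": 0, "z": 0, "wx": 0, "wy": 0, "wz": 0}, {"x": 0, "y": 0, "z": 0, "wx": 0, "wy": 0, "wz": 0}])

```text
clock: 9.27
position: [0.4772, -0.3706, 0.2021]
eef_rot: [180.0, -0.0, 179.9]
wrist_force: [0.0, 0.7, -1.3]
finger_gap: 0.0259
gripper_force: 98.4
```

Emit:
move_arm(moves=[{"x": 0, "y": 0, "z": -2, "wx": 0, "wy": 0, "wz": 0}, {"x": 0, "y": 0, "z": -2, "wx": 0, "wy": 0, "wz": 0}, {"x": 0, "y": 0, "z": -1, "wx": 0, "wy": 0, "wz": 0}, {"x": 0, "y": 0, "z": 0, "wx": 0, "wy": 0, "wz": 0}])

```text
clock: 9.6
position: [0.4774, -0.3708, 0.1982]
eef_rot: [-179.9, 0.1, 179.9]
wrist_force: [-1.2, 1.7, 4.3]
finger_gap: 0.0261
gripper_force: 98.9
```

Run:
```python
from plant import *
from h import *
p,d=grab_frame("scene");cv2.imwrite("pics/s4c.png",cv2.resize(p[90:220,320:450],None,fx=4,fy=4,interpolation=3))
```

```text
(no output)
```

View pics/s4c.png

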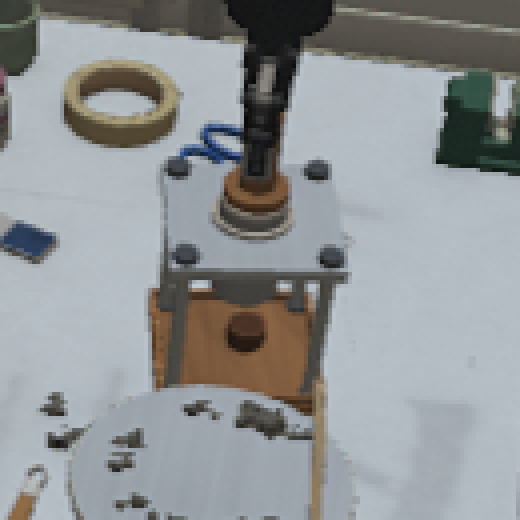

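The dark plug lies on the base board at crop (246,332), and the collar sits on the rim at (256,190). Contact force has appeared too. Releasing and backing straight up.

Emit:
move_arm(moves=[{"x": 0, "y": 0, "z": 0, "wx": 0, "wy": 0, "wz": 0}, {"x": 0, "y": 0, "z": 0, "wx": 0, "wy": 0, "wz": 0}, {"x": 0, "y": 0, "z": 0, "wx": 0, "wy": 0, "wz": 0}, {"x": 0, "y": 0, "z": 0, "wx": 0, "wy": 0, "wz": 0}, {"x": 0, "y": 0, "z": 0, "wx": 0, "wy": 0, "wz": 0}, {"x": 0, "y": 0, "z": 0, "wx": 0, "wy": 0, "wz": 0}, {"x": 0, "y": 0, "z": 0, "wx": 0, "wy": 0, "wz": 0}, {"x": 0, "y": 0, "z": 10, "wx": 0, "wy": 0, "wz": 0}, {"x": 0, "y": 0, "z": 20, "wx": 0, "wy": 0, "wz": 0}, {"x": 0, "y": 0, "z": 25, "wx": 0, "wy": 0, "wz": 0}, {"x": 0, "y": 0, "z": 25, "wx": 0, "wy": 0, "wz": 0}, {"x": 0, "y": 0, "z": 25, "wx": 0, "wy": 0, "wz": 0}, {"x": 0, "y": 0, "z": 25, "wx": 0, "wy": 0, "wz": 0}, {"x": 0, "y": 0, "z": 0, "wx": 0, "wy": 0, "wz": 0}, {"x": 0, "y": 0, "z": 0, "wx": 0, "wy": 0, "wz": 0}, {"x": 0, "y": 0, "z": 0, "wx": 0, "wy": 0, "wz": 0}], gripper=1)

```text
clock: 10.98
position: [0.4772, -0.3707, 0.3272]
eef_rot: [180.0, -0.0, 179.9]
wrist_force: [-0.0, 0.6, -0.3]
finger_gap: 0.0853
gripper_force: 0.0
```

Run:
```python
from plant import *
from h import *
p,d=grab_frame("scene");cv2.imwrite("pics/s5c.png",cv2.resize(p[70:350,250:450],None,fx=2,fy=2,interpolation=3))
W=cloud("scene",d);print(circ(W,.228,.242,.43,.52,-.42,-.32),circ(W,.166,.174,.44,.52,-.41,-.33))
```

```text
(53, array([ 0.4748, -0.3685]), 0.0179, array([ 0.475 , -0.3644,  0.233 ])) (85, array([ 0.4745, -0.3675]), 0.0259, array([ 0.4715, -0.3603,  0.1688]))
```

View pics/s5c.png

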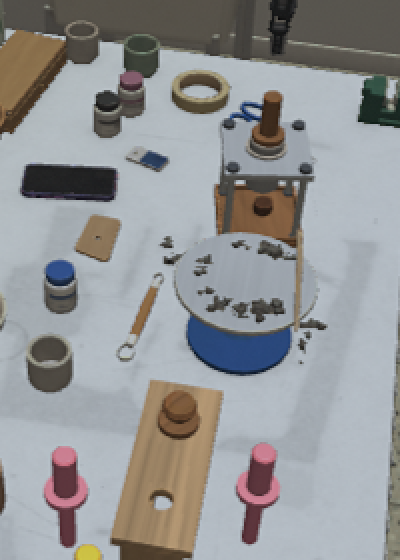

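The rod stands home, with its collar top at 0.169 m and its handle at crop (272,115). The plug is on the board at (262,204), the tamper is in the rack, and the gripper is clear.

```bash
python3 -c "from plant import *;print(sign_off())"
```

```text
the job is handed in; nothing more can be done
None
```

I handed the job in at about 11 s on the robot clock: the plug is on the base board, the push rod stands released and fully home in the barrel, and the tamper still hangs in the rack with nothing knocked over; the hand-in returned no verdict.

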